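# Close the cup case and lock it with its cap

## Robot

A 7-joint arm with a two-finger parallel gripper is mounted at the origin on the work surface. World frame = base frame: x ahead of the robot, y to its left, z up, the work surface at z = 0. Lengths are in m, angles in degrees, forces in N, time in s.
With the tool pointing down it reaches from about 0.35 to 0.775 m from the base axis. Payload 3.1 kg.
Tool frame: the origin (TCP) lies at the very end of the fingers, on their centre line; the grasp point (between the pads) lies bot.hold_point_z behind it (bot.hold_point_z is the distance from the TCP to the grasp point, in m); x points along the fingers, y is the direction in which the jaws open and shut, and the axes are right-handed (so a half turn about x gives the same grasp; the last joint's range is limited). The gripper opens to 85 mm and grips with 20 to 120 N. Pads are 22 mm wide; open, the fingers measure 114 mm over their backs; the gripper's body (76 mm by 85 mm) begins 54 mm behind the grasp point. The pads swing forward as they close: fully open they stand 13 mm farther back than shut.
Start: joints at [65.793, 17.813, 0.802, 86.603, -0.252, 75.585, -1.558], TCP at [0.204, -0.511, 0.231] pointing down, gripper open.
Joint ranges: [-154.91, 154.91], [-16.99, 109.72], [-72.82, 74.43], [7.12, 147.25], [-82.49, 262.49], [11.32, 116.49], [-174.64, 174.64]. Speed limits (degrees/s): [159.86, 159.86, 180, 180, 180, 180, 180].

## Interface

Orientations are given as [roll, pitch, yaw] about the fixed x, y, z axes, in that order (R = Rz(yaw) Ry(pitch) Rx(roll)).
In Python, from workcell import bot gives the robot as it stands.
- The arm moves only by the tool move_arm, never from a script. Its argument "targets" is a list of rows, each an object of numbers: "x", "y", "z": the shift along the world's x, y, z in m; "ax", "ay", "az": the turn, a rotation vector about the world's x, y, z in rad; "grip": the gripper's target within -1 to 1 (shut at 1, half-way at 0, fully open at -1). A call has 1 to 8 rows; each row is the pose to reach, as a shift and turn from the pose commanded when the call began; what a row does not reach only later rows make up. A row lasts 1/10 s, in which the tool goes at most 50 mm and 8.59 degrees, less where a joint would pass 70% of its speed; a pose out of reach is approached as far as the arm can. A call with a gripper value outside its range is refused whole. The fingers move at their own pace and stop on an object; "grip_force" is the grip in N (left out, the last holds). Time passes only in rows, so rows that repeat a pose let the fingers close. It gives the time, the measured TCP pose, the force and the opening at its end, in the units of the state.
- bot.get_state(): the state, without advancing time (a new reading comes with each control period).
- bot.get_image(name): name is "side" or "top"; returns a dict with "frame" (384x512x3 uint8, blue, green, red), "fx", "fy", "cx", "cy" (pixels), "distortion" ([k1, k2, p1, p2, k3] as OpenCV has them; the pictures are not rectified), "world_from_camera" (4x4, takes a point from camera to world coordinates). Camera axes: x right, y up, looking along -z (the intrinsics and any distortion apply to the point x, -y, -z); pixel columns grow to the right and rows downward; lengths in m; the calibration is good to about 2 mm. A picture is of the moment at which its call begins. There is no depth.
- bot.hand_in(): hands the job in, once; it reports no verdict.
The state is a dict: "t": time; "qpos": joint angles; "qd": joint speeds; "joint_efforts": joint torques, N m; "eef_pos": TCP position; "tool_rot": TCP orientation; "force": force on the tool from outside, world axes, zero at the start; "wrist_torque": the same for the moment, N m; "opening": finger opening in m.
Only numpy, scipy, OpenCV 4.12 (cv2) and the standard library are available. Lean on these libraries where they do the work, as an engineer would, in place of code of your own. Each camera call takes 0.05 s, during which the arm holds its last target. There are 200 camera calls.

## Task

Put the loose grey cover back on the blue cup case so that it sits flat with its big hole over the thick stud and its small hole over the thin pin, then press the orange cap onto the stud until it clicks and is fully home on the cover. Finish still pressing the cap down firmly with the fingers, without letting go, and leave the other crockery where it stands.

Things in the scene. Friction and masses are not known exactly. Their poses are not given: they have to be found in the camera images.
- case: Open blue plastic carrying case, 180 x 110 x 55 mm (x, y, z), fixed to the bench. Origin: centre of its underside. Its flat rim lies at z = 55 mm. On the centre line of the rim stand a thick steel stud at x = +68 mm and a thin steel pin at x = -68 mm (own axes, z up). Inside, two small cups in foam, below the rim.
- stud (a point): Centre of the top of the snap stud: steel post, 18 mm diameter, 30 mm above the case rim, the last 4 mm tapering to 10 mm. Four sprung brass balls, centres 14.8 mm below this point, stick out to 26 mm diameter. The cap meets them about 14 mm above the cover; pushing on, resistance rises to some 8 to 14 N, drops suddenly (the click) about 8 mm above the cover, then the balls hold the cap.
- pin (a point): Centre of the top of the thin pin: 10 mm diameter, 24 mm tall above the case rim, the last 6 mm tapering to 5 mm.
- cover: Loose grey flat cover plate 170 x 100 x 6 mm (x, y, z), about 0.16 kg, lying flat on the bench. Origin: centre of its underside. In its middle on top a black grip bar, 60 mm long (along x), 14 mm wide (along y), 26 mm tall, so its top is 32 mm above the underside. Seated on the case, its origin is 55 mm above the case's origin and its axes agree with the case's.
- stud_hole (a point): Centre, at the underside, of the cover's big hole (32 mm, at x = +68 mm on the cover), which goes over the stud.
- pin_hole (a point): Centre, at the underside, of the cover's small hole (14 mm, at x = -68 mm on the cover), which goes over the thin pin.
- cap: Loose orange snap cap, round, about 0.04 kg, standing upright on its open end. Origin: centre of its underside. Lower part: hollow skirt 38 mm in diameter, 30 mm tall, 22.4 mm opening at the bottom. Upper part: solid round grip knob, 24 mm in diameter, from 30 to 56 mm above the underside. Fully home its underside rests on the seated cover, 61 mm above the case's origin.
- sake_cup: Bystander: reddish brown cup, 56 mm wide, 50 mm tall. Origin: centre of its underside.
- tea_cup: Bystander: white cup, 60 mm wide, 55 mm tall. Origin: centre of its underside.
- blue_cup: Bystander: blue cup, 64 mm wide, 60 mm tall. Origin: centre of its underside.
- bowl: Bystander: white bowl, 110 mm wide, 50 mm tall. Origin: centre of its underside.
- tumbler: Bystander: brown stoneware tumbler, 74 mm wide, 130 mm tall. Origin: centre of its underside.
- dish: Bystander: small blue dish, 120 mm wide, 20 mm tall. Origin: centre of its underside.
There are look-alikes about, which are no part of the job. Of the things that look like the cap, the largest one is meant.

How it is judged:
By the outcome, as a careful person would: the job done as asked, in the order asked, and still so for the second after the job is handed in, while the arm keeps its last pose, push and grip.
It also fails if it takes over 72 s, if anything falls off the work surface, if the arm or the gripper's body presses on something with over 40 N, if the wrist force passes 120 N, or if a joint passes its speed limit or range.

## Working session

There is one attempt and no reset: what is moved stays moved. The work goes in short steps, Python scripts to look and compute and a tool call to move; the robot and the scene stay as the last step left them, time stands still between calls to the robot, and variables do not carry over. Pictures are saved under pics/ and viewed, about 8 in all and at most 12, crops included, and the job is handed in when it is done.

Besides the shell and the picture viewer there is one more tool, called after "Call:" in YAML: its name, and indented under it one key for each argument. move_arm: Moves the arm, as the interface text tells. Its arguments: {"type":"object","properties":{"targets":{"type":"array"},"grip_force":{"type":"number"}},"required":["targets"]}

```bash
ls; mkdir -p pics; cat > h.py <<'E'
import numpy as np, cv2
from workcell import bot
def cam(im):
    K=np.array([[im["fx"],0,im["cx"]],[0,im["fy"],im["cy"]],[0,0,1.]]); T=np.array(im["world_from_camera"]); 
    return K,np.array(im["distortion"],float),T
def ray(im,uv):
    K,d,T=cam(im); p=cv2.undistortPoints(np.array(uv,float).reshape(-1,1,2),K,d).reshape(-1,2)
    D=np.c_[p[:,0],-p[:,1],-np.ones(len(p))]@T[:3,:3].T
    return T[:3,3],D
def at_z(im,uv,z):
    o,D=ray(im,uv); return o+D*((np.broadcast_to(z,len(D))-o[2])/D[:,2])[:,None]
def proj(im,P):
    K,d,T=cam(im); q=(np.array(P,float).reshape(-1,3)-T[:3,3])@T[:3,:3]
    q=q*[1,-1,-1]; return cv2.projectPoints(q,np.zeros(3),np.zeros(3),K,d)[0].reshape(-1,2)
E
python3 - <<'E'
from h import *
for n in ("top","side"):
    im=bot.get_image(n); cv2.imwrite(f"pics/{n}0.png",im["frame"]); print(n,im["fx"],im["cx"],im["cy"],im["distortion"],np.round(im["world_from_camera"],3).tolist())
print(bot.get_state(),bot.hold_point_z)
E
```

```text
pics
top 368.2365017075882 257.1645192191654 189.3480484151637 [-0.10000235  0.          0.          0.          0.        ] [[-0.005, 0.977, -0.214, 0.321], [-1.0, -0.006, -0.003, 0.084], [-0.004, 0.214, 0.977, 1.201], [0.0, 0.0, 0.0, 1.0]]
side 491.10903991310505 251.8507304107095 183.9130153895207 [-0.08124647  0.          0.          0.          0.        ] [[-0.992, 0.068, -0.105, 0.406], [-0.125, -0.495, 0.86, 1.29], [0.006, 0.866, 0.5, 0.791], [0.0, 0.0, 0.0, 1.0]]
{'t': 0.1, 'qpos': array([65.79424138, 17.85698041,  0.80136799, 86.68511526, -0.25141754,
       75.58598681, -1.55995628]), 'qd': array([ 0.04266746, -0.13675962,  0.01041137, -0.21381132,  0.05188546,
        0.01629479, -0.05576172]), 'joint_efforts': array([ 8.03575949e-04, -3.80852044e+01,  1.46852774e-01, -2.31239837e+01,
        1.24347131e-02,  8.17948370e-03, -3.34814638e-05]), 'eef_pos': array([ 0.20415685, -0.50996963,  0.2303024 ]), 'tool_rot': array([-87.36920253,  89.8736678 , 114.45070891]), 'force': array([ 0.23951167,  0.32700703, -0.10759148]), 'wrist_torque': array([-0.00926555,  0.03590382,  0.0073236 ]), 'opening': 0.08548255863791768} 0.0187
```

View pics/top0.png

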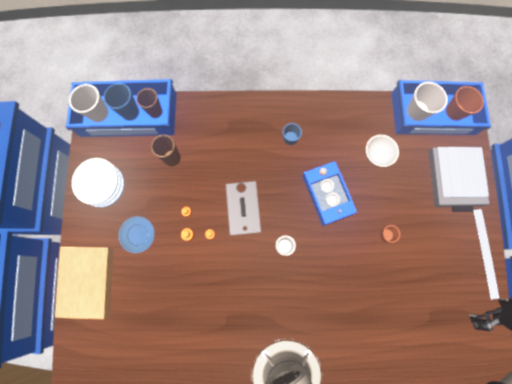

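View pics/side0.png

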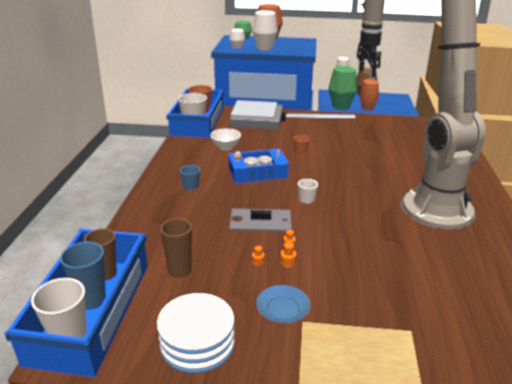

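Top picture: the case is at about (330,193), the cover at (243,208), with three orange caps at (186,211), (187,234) and (210,234). The crockery is around them. I'll zoom in and take a first measurement.

```bash
python3 - <<'E'
from h import *
t=bot.get_image("top"); s=bot.get_image("side")
a=cv2.resize(t["frame"][145:255,170:370],None,fx=4,fy=4,interpolation=cv2.INTER_CUBIC)
cv2.imwrite("pics/topz.png",a)
b=cv2.resize(s["frame"][140:280,220:330],None,fx=4,fy=4,interpolation=cv2.INTER_CUBIC)
cv2.imwrite("pics/sidez.png",b)
# orange blobs
for n,im in(("top",t),("side",s)):
    h=cv2.cvtColor(im["frame"],cv2.COLOR_BGR2HSV); m=cv2.inRange(h,(5,190,150),(20,255,255))
    k,l,st,c=cv2.connectedComponentsWithStats(m)
    for i in range(1,k):
        if st[i,4]>15: print(n,st[i],c[i].round(1), at_z(im,[c[i]],0.03).round(4))
# cover grey in top
f=t["frame"].astype(int); sub=np.zeros(f.shape[:2],np.uint8)
g=((f.max(2)-f.min(2)<25)&(f.min(2)>90)).astype(np.uint8); sub[170:245,215:270]=g[170:245,215:270]
cs=max(cv2.findContours(sub,cv2.RETR_EXTERNAL,cv2.CHAIN_APPROX_NONE)[0],key=cv2.contourArea)
P=at_z(t,cs.reshape(-1,2),0.006)[:,:2]; print("cover",cv2.minAreaRect((P*1000).astype(np.float32)))
E
```

```text
side [280 230  17  38 439] [288.4 249.8] [[0.4328 0.2976 0.03  ]]
side [252 245  13  20 194] [257.8 255.4] [[0.5068 0.3301 0.03  ]]
cover ((521.8240356445312, 135.40101623535156), (168.76589965820312, 98.21142578125), 5.357262134552002)
```

View pics/topz.png

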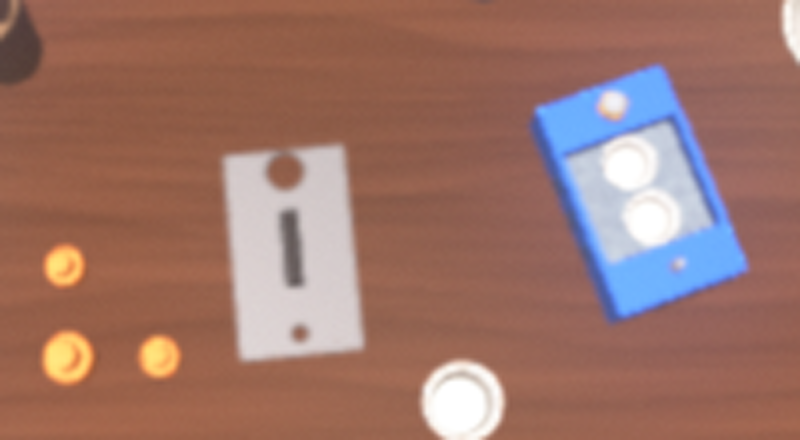

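View pics/sidez.png

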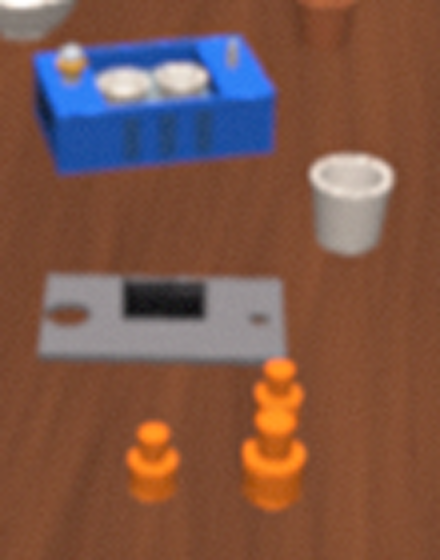

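Crops: the largest cap is at top (186.8,234.3). Cover: big hole at about (241,187), small hole at about (245,228). Case: stud at about (323,171), pin at about (340,211). The stud end is the far (+x) end on both. Next I'll fit the models to the silhouettes.

```bash
cat > fit.py <<'E'
from h import *
from scipy.optimize import minimize
S=4
def mask(im,lo,hi,roi):
    f=cv2.resize(im["frame"],None,fx=S,fy=S,interpolation=cv2.INTER_CUBIC); h=cv2.cvtColor(f,cv2.COLOR_BGR2HSV)
    m=cv2.inRange(h,lo,hi); r=np.zeros_like(m); x0,y0,x1,y1=[S*v for v in roi]; r[y0:y1,x0:x1]=m[y0:y1,x0:x1]
    c=max(cv2.findContours(r,cv2.RETR_EXTERNAL,cv2.CHAIN_APPROX_NONE)[0],key=cv2.contourArea)
    o=np.zeros_like(m); cv2.drawContours(o,[c],-1,255,-1); return o
def box(l,w,z0,z1): return [np.array([[x,y,z] for x in(-l/2,l/2) for y in(-w/2,w/2) for z in(z0,z1)])]
def cyl(d,z0,z1):
    a=np.linspace(0,2*np.pi,40); c=d/2*np.c_[np.cos(a),np.sin(a)]
    return np.vstack([np.c_[c,np.full(40,z)] for z in(z0,z1)])
def world(p,pts,z=0):
    c,s=np.cos(p[2]),np.sin(p[2]); return np.c_[pts[:,0]*c-pts[:,1]*s+p[0],pts[:,0]*s+pts[:,1]*c+p[1],pts[:,2]+z]
def draw(im,parts,p,z,shape):
    o=np.zeros(shape,np.uint8)
    for q in parts:
        uv=(proj(im,world(p,q,z))+.5)*S-.5
        cv2.fillConvexPoly(o,cv2.convexHull((uv*16).round().astype(np.int32)),255,cv2.LINE_AA,4)
    return o
def fit(views,parts,p0,z=0,yaw=True):
    def cost(v):
        p=[v[0]/1000,v[1]/1000,np.radians(v[2]) if yaw else 0]
        return sum(cv2.absdiff(draw(im,parts,p,z,m.shape),m).sum()/m.sum() for im,m in views)
    v0=np.array([p0[0]*1e3,p0[1]*1e3,p0[2]][:3 if yaw else 2],float)
    n=len(v0); r=None
    for st in(8,2):
        r=minimize(cost,v0,method="Nelder-Mead",options=dict(initial_simplex=np.vstack([v0,v0+st*np.eye(n)]),xatol=.05,fatol=1e-4)); v0=r.x
    return r.x.round(2),round(r.fun,3)
E
python3 - <<'E'
from fit import *
t=bot.get_image("top"); s=bot.get_image("side")
px=lambda u,v:((u+.5)/4-.5+170,(v+.5)/4-.5+145)
print("stud/pin top", at_z(t,[px(613,103)],.085)[0].round(4), at_z(t,[px(679,264)],.079)[0].round(4))
h=at_z(t,[px(285,171),px(300,333)],.003).round(4); print("holes",h)
B=((100,120,60),(125,255,255)); G=((0,0,70),(180,70,255)); O=((5,120,120),(28,255,255))
mt,ms=mask(t,*B,(298,155,362,230)),mask(s,*B,(222,145,295,188))
mc,mcs=mask(t,*G,(218,172,270,242)),mask(s,*G,(225,203,297,234))
ot,os_=mask(t,*O,(175,223,198,248)),mask(s,*O,(276,240,300,272))
cap=[cyl(.038,0,.03),cyl(.024,.03,.056)]
for nm,V,parts,p0,y in(("case",((t,mt),(s,ms)),box(.18,.11,0,.055),(.53,-.1,20),True),("cover",((t,mc),(s,mcs)),box(.17,.1,0,.006),(.522,.135,5.4),True),("cap",((t,ot),(s,os_)),cap,(.44,.29),False)):
    print(nm,fit(V,parts,p0,0,y),"top",fit(V[:1],parts,p0,0,y),"side",fit(V[1:],parts,p0,0,y))
E
```

```text
stud/pin top [ 0.6251 -0.1193  0.085 ] [ 0.4976 -0.1663  0.079 ]
holes [[0.5903 0.1423 0.003 ]
 [0.4548 0.1296 0.003 ]]
case (array([ 563.72, -149.21,   19.85]), np.float64(0.195)) top (array([ 564.25, -145.77,   21.26]), np.float64(0.077)) side (array([ 563.06, -152.25,   17.36]), np.float64(0.103))
cover (array([521.86, 133.58,   4.76]), np.float64(0.2)) top (array([521.91, 135.62,   5.39]), np.float64(0.072)) side (array([522.24, 129.72,   5.23]), np.float64(0.056))Traceback (most recent call last):
  File "<stdin>", line 12, in <module>
  File "fit.py", line 25, in fit
    v0=np.array([p0[0]*1e3,p0[1]*1e3,p0[2]][:3 if yaw else 2],float)
                                     ~~^^^
IndexError: tuple index out of range
```

```bash
python3 - <<'E'
from fit import *
from scipy.spatial.transform import Rotation as R
t=bot.get_image("top"); s=bot.get_image("side")
O=((5,120,120),(28,255,255))
ot,os_=mask(t,*O,(175,223,198,248)),mask(s,*O,(276,240,300,272))
cap=[cyl(.038,0,.03),cyl(.024,.03,.056)]
V=((t,ot),(s,os_)); p0=(.44,.29,0)
for v in(V,V[:1],V[1:]): print("cap",fit(v,cap,p0,0,False))
st=bot.get_state(); M=R.from_euler("xyz",st["tool_rot"],degrees=True).as_matrix(); print(M.round(4)); print("jaw yaw",np.degrees(np.arctan2(M[1,1],M[0,1])), "target 95.3 or -84.7",R.from_matrix(M).as_rotvec())
print(st["eef_pos"])
E
```

```text
cap (array([428.48, 326.32]), np.float64(1.281))
cap (array([423.66, 332.55]), np.float64(0.758))
cap (array([424.08, 325.43]), np.float64(0.522))
[[-2.000e-04  3.717e-01 -9.284e-01]
 [ 3.000e-04 -9.284e-01 -3.717e-01]
 [-1.000e+00 -4.000e-04  1.000e-04]]
jaw yaw -68.17937317105213 target 95.3 or -84.7 [ 2.01297957  0.38839314 -2.01327097]
[ 0.20437462 -0.51051999  0.23113053]
```

Call:
move_arm:
  targets:
    - {"x":0.02,"y":0.04,"z":0,"az":-0.03}
    - {"x":0.04,"y":0.09,"z":0,"az":-0.06}
    - {"x":0.06,"y":0.135,"z":0,"az":-0.1}
    - {"x":0.08,"y":0.18,"z":0,"az":-0.13}
    - {"x":0.1,"y":0.225,"z":0,"az":-0.16}
    - {"x":0.12,"y":0.27,"z":0,"az":-0.2}
    - {"x":0.14,"y":0.31,"z":0,"az":-0.25}
    - {"x":0.16,"y":0.35,"z":0,"az":-0.288}

```text
invalid input
```

Call:
move_arm:
  targets:
    - {"x":0.02,"y":0.04,"z":-0.01}
    - {"x":0.04,"y":0.08,"z":-0.02}
    - {"x":0.06,"y":0.12,"z":-0.03}
    - {"x":0.08,"y":0.16,"z":-0.04}
    - {"x":0.1,"y":0.2,"z":-0.05}
    - {"x":0.12,"y":0.24,"z":-0.06}
    - {"x":0.14,"y":0.28,"z":-0.07}
    - {"x":0.158,"y":0.294,"z":-0.08}

```text
invalid input
```

Call:
move_arm:
  targets:
    - {"x":0}
    - {"x":0}
    - {"x":0}

```text
invalid input
```

```bash
cat > st.py <<'E'
from h import *
from scipy.spatial.transform import Rotation as R
def show():
    st=bot.get_state(); M=R.from_euler("xyz",st["tool_rot"],degrees=True).as_matrix()
    print(round(st["t"],2),st["eef_pos"].round(4),"yaw",np.degrees(np.arctan2(M[1,1],M[0,1])).round(2),"tilt",M[:2,0].round(3),"F",st["force"].round(2),"open",round(st["opening"],4),"q",st["qpos"].round(0))
    return st
E
python3 - <<'E'
from st import *
st=show(); p=st["eef_pos"]
t=bot.get_image("top"); s=bot.get_image("side")
for im in(t,s):
    u=proj(im,p)[0]; x,y=int(u[0]),int(u[1]); print(u.round(1),(x-50,y-40)); c=im["frame"][y-40:y+40,x-50:x+50].copy()
    c=cv2.resize(c,None,fx=4,fy=4,interpolation=cv2.INTER_CUBIC); q=tuple(int(v) for v in ((u-[x-50,y-40]+.5)*4)); cv2.drawMarker(c,q,(0,255,0),0,14,1)
    a=c if im is t else np.hstack([a,c])
cv2.imwrite("pics/hov.png",a)
E
```

```text
0.4 [ 0.2044 -0.5105  0.2311] yaw -68.18 tilt [-0.  0.] F [-0.21 -0.43 -0.16] open 0.0856 q [66. 18.  1. 87. -0. 76. -2.]
[483.9 309.5] (433, 269)
[365.3  78.1] (315, 38)
```

View pics/hov.png

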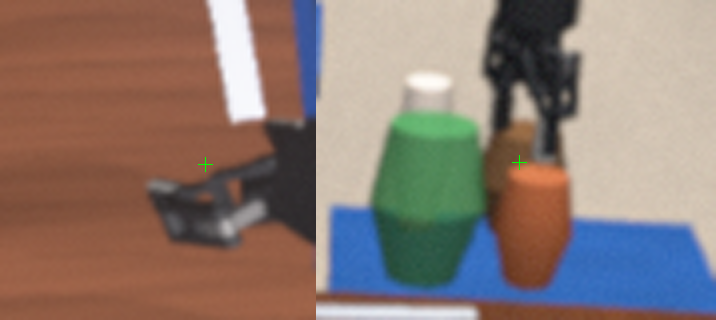

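The arm has not moved: the calls were refused, so I'll send every field in each row. Viewed picture: the gripper is at the start pose, with the TCP marker near the fingertips.

Call:
move_arm:
  targets:
    - {"x":0.02,"y":0.04,"z":0,"ax":0,"ay":0,"az":-0.03,"grip":-1}
    - {"x":0.04,"y":0.09,"z":0,"ax":0,"ay":0,"az":-0.06,"grip":-1}
    - {"x":0.06,"y":0.135,"z":0,"ax":0,"ay":0,"az":-0.1,"grip":-1}
    - {"x":0.08,"y":0.18,"z":0,"ax":0,"ay":0,"az":-0.13,"grip":-1}
    - {"x":0.1,"y":0.225,"z":0,"ax":0,"ay":0,"az":-0.16,"grip":-1}
    - {"x":0.12,"y":0.27,"z":0,"ax":0,"ay":0,"az":-0.2,"grip":-1}
    - {"x":0.14,"y":0.31,"z":0,"ax":0,"ay":0,"az":-0.25,"grip":-1}
    - {"x":0.16,"y":0.35,"z":0,"ax":0,"ay":0,"az":-0.288,"grip":-1}
  grip_force: 60

```text
t: 1.3
eef_pos: [0.365, -0.1587, 0.2317]
tool_rot: [132.1, 89.9, -42.7]
force: [0.9, -0.7, -0.4]
opening: 0.0855
```

Call:
move_arm:
  targets:
    - {"x":0.02,"y":0.04,"z":-0.01,"ax":0,"ay":0,"az":0,"grip":-1}
    - {"x":0.04,"y":0.08,"z":-0.02,"ax":0,"ay":0,"az":0,"grip":-1}
    - {"x":0.06,"y":0.12,"z":-0.03,"ax":0,"ay":0,"az":0,"grip":-1}
    - {"x":0.08,"y":0.16,"z":-0.04,"ax":0,"ay":0,"az":0,"grip":-1}
    - {"x":0.1,"y":0.2,"z":-0.05,"ax":0,"ay":0,"az":0,"grip":-1}
    - {"x":0.12,"y":0.24,"z":-0.06,"ax":0,"ay":0,"az":0,"grip":-1}
    - {"x":0.14,"y":0.28,"z":-0.07,"ax":0,"ay":0,"az":0,"grip":-1}
    - {"x":0.158,"y":0.294,"z":-0.08,"ax":0,"ay":0,"az":0,"grip":-1}

```text
t: 2.1
eef_pos: [0.5225, 0.1397, 0.1513]
tool_rot: [-103.9, 89.8, 81.8]
force: [-1.1, 0.2, 0.4]
opening: 0.0855
```

Call:
move_arm:
  targets:
    - {"x":0,"y":0,"z":0,"ax":0,"ay":0,"az":0,"grip":-0.3}
    - {"x":0,"y":0,"z":0,"ax":0,"ay":0,"az":0,"grip":-0.3}
    - {"x":0,"y":0,"z":0,"ax":0,"ay":0,"az":0,"grip":-0.3}
    - {"x":0,"y":0,"z":0,"ax":0,"ay":0,"az":0,"grip":-0.3}

```text
t: 2.5
eef_pos: [0.5224, 0.1319, 0.1519]
tool_rot: [124.8, 89.9, -50.0]
force: [0.1, 0.5, -0.5]
opening: 0.0557
```

```bash
cat > st.py <<'E'
from h import *
from scipy.spatial.transform import Rotation as R
def show():
    st=bot.get_state(); M=R.from_euler("xyz",st["tool_rot"],degrees=True).as_matrix()
    print(round(st["t"],2),st["eef_pos"].round(4),"yaw",np.degrees(np.arctan2(M[1,1],M[0,1])).round(2),"tilt",M[:2,0].round(3),"F",st["force"].round(2),"open",round(st["opening"],4),"q",st["qpos"].round(0))
    return st
def crops(P,name,w=50,h=40,k=4,also=()):
    out=[]
    for n in("top","side"):
        im=bot.get_image(n); u=proj(im,P)[0]; x,y=max(int(u[0]),w),max(int(u[1]),h); print(n,"crop origin",(x-w,y-h))
        c=cv2.resize(im["frame"][y-h:y+h,x-w:x+w],None,fx=k,fy=k,interpolation=cv2.INTER_CUBIC)
        for p in (P,*also):
            q=(proj(im,p)[0]-[x-w,y-h]+.5)*k; cv2.drawMarker(c,tuple(int(v) for v in q),(0,255,0),0,14,1)
        out.append(c)
    cv2.imwrite(f"pics/{name}.png",np.hstack(out))
E
python3 - <<'E'
from st import *
st=show(); crops(st["eef_pos"],"hov2")
E
```

```text
2.5 [0.5224 0.1319 0.1519] yaw -84.81 tilt [ 0.001 -0.001] F [ 0.1   0.52 -0.51] open 0.0557 q [   8.   23.  -32.   94.   13.   66. -112.]
top crop origin (191, 158)
side crop origin (210, 133)
```

View pics/hov2.png

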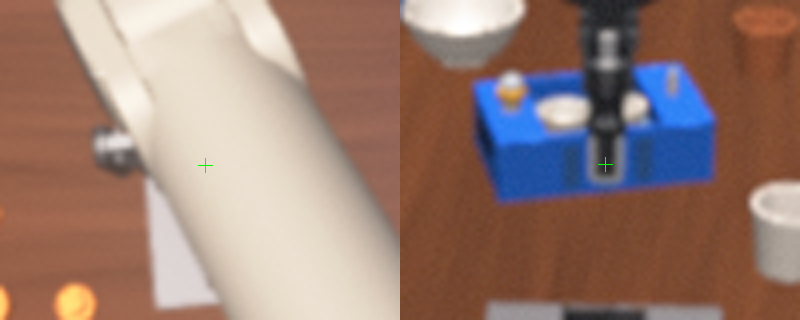

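Side view: the TCP marker sits on the near finger at crop (605,165), and its x agrees with the bar. Next I'll descend and grip the bar.

Call:
move_arm:
  targets:
    - {"x":0,"y":0.001,"z":-0.04,"ax":0,"ay":0,"az":0,"grip":-0.3}
    - {"x":0,"y":0.001,"z":-0.08,"ax":0,"ay":0,"az":0,"grip":-0.3}
    - {"x":0,"y":0.001,"z":-0.11,"ax":0,"ay":0,"az":0,"grip":-0.3}
    - {"x":0,"y":0.001,"z":-0.13,"ax":0,"ay":0,"az":0,"grip":-0.3}
    - {"x":0,"y":0.001,"z":-0.138,"ax":0,"ay":0,"az":0,"grip":-0.3}
    - {"x":0,"y":0.001,"z":-0.14,"ax":0,"ay":0,"az":0,"grip":-0.3}
    - {"x":0,"y":0.001,"z":-0.14,"ax":0,"ay":0,"az":0,"grip":-0.3}

```text
t: 3.3
eef_pos: [0.5233, 0.1345, 0.0123]
tool_rot: [-170.8, 89.9, 14.5]
force: [-0.4, -0.2, -0.0]
opening: 0.0556
```

Call:
move_arm:
  targets:
    - {"x":0,"y":0,"z":0,"ax":0,"ay":0,"az":0,"grip":0.2}
    - {"x":0,"y":0,"z":0,"ax":0,"ay":0,"az":0,"grip":0.5}
    - {"x":0,"y":0,"z":0,"ax":0,"ay":0,"az":0,"grip":1}
    - {"x":0,"y":0,"z":0,"ax":0,"ay":0,"az":0,"grip":1}
    - {"x":0,"y":0,"z":0,"ax":0,"ay":0,"az":0,"grip":1}
    - {"x":0,"y":0,"z":0,"ax":0,"ay":0,"az":0,"grip":1}

```text
t: 3.9
eef_pos: [0.5233, 0.1346, 0.0124]
tool_rot: [178.0, 89.9, 3.3]
force: [-0.5, -0.8, 6.3]
opening: 0.0128
```

Call:
move_arm:
  targets:
    - {"x":0,"y":0,"z":0.02,"ax":0,"ay":0,"az":0,"grip":1}
    - {"x":0,"y":0,"z":0.05,"ax":0,"ay":0,"az":0,"grip":1}
    - {"x":0,"y":0,"z":0.085,"ax":0,"ay":0,"az":0,"grip":1}
    - {"x":0,"y":0,"z":0.12,"ax":0,"ay":0,"az":0,"grip":1}
    - {"x":0.004,"y":-0.03,"z":0.14,"ax":0,"ay":0,"az":0.05,"grip":1}
    - {"x":0.009,"y":-0.06,"z":0.14,"ax":0,"ay":0,"az":0.1,"grip":1}
    - {"x":0.014,"y":-0.095,"z":0.14,"ax":0,"ay":0,"az":0.15,"grip":1}
    - {"x":0.019,"y":-0.13,"z":0.14,"ax":0,"ay":0,"az":0.18,"grip":1}

```text
t: 4.7
eef_pos: [0.541, 0.0033, 0.151]
tool_rot: [-0.2, 90.0, -164.5]
force: [0.8, 0.3, -1.4]
opening: 0.0128
```

Call:
move_arm:
  targets:
    - {"x":0.006,"y":-0.035,"z":0,"ax":0,"ay":0,"az":0.02,"grip":1}
    - {"x":0.011,"y":-0.07,"z":0,"ax":0,"ay":0,"az":0.04,"grip":1}
    - {"x":0.016,"y":-0.1,"z":0,"ax":0,"ay":0,"az":0.06,"grip":1}
    - {"x":0.019,"y":-0.125,"z":0,"ax":0,"ay":0,"az":0.075,"grip":1}
    - {"x":0.022,"y":-0.145,"z":0,"ax":0,"ay":0,"az":0.087,"grip":1}
    - {"x":0.023,"y":-0.151,"z":0,"ax":0,"ay":0,"az":0.087,"grip":1}
    - {"x":0.023,"y":-0.151,"z":0,"ax":0,"ay":0,"az":0.087,"grip":1}
    - {"x":0.023,"y":-0.151,"z":0,"ax":0,"ay":0,"az":0.087,"grip":1}

```text
t: 5.5
eef_pos: [0.5642, -0.1445, 0.151]
tool_rot: [-89.5, 89.9, 111.2]
force: [0.2, 0.9, -1.5]
opening: 0.0126
```

```bash
python3 - <<'E'
from fit import *
from st import *
st=show(); p=st["eef_pos"]
yaw=np.radians(20.5)
# predicted hole centres in hand and stud/pin tops
d=np.array([np.cos(yaw),np.sin(yaw)])*.068
H=[np.r_[p[:2]+q*d,p[2]-.006] for q in(1,-1)]
S_=[np.r_[np.array([.564,-.1455])+q*d,z] for q,z in((1,.085),(-1,.079))]
crops(p,"hov3",also=H+S_,h=50)
s=bot.get_image("side"); m=mask(s,(0,0,70),(180,70,255),(int(proj(s,p)[0,0])-48,int(proj(s,p)[0,1])-20,int(proj(s,p)[0,0])+48,int(proj(s,p)[0,1])+25))
print(fit([(s,m)],box(.17,.1,0,.006),(p[0],p[1],20.5),p[2]-.0122))
E
```

```text
5.5 [ 0.5642 -0.1445  0.151 ] yaw -69.27 tilt [-0.001  0.002] F [ 0.25  0.88 -1.55] open 0.0126 q [ 34.  28. -30.  87.  14.  69. -68.]
top crop origin (286, 134)
side crop origin (207, 81)
(array([ 573.17, -147.8 ,   21.33]), np.float64(0.612))
```

View pics/hov3.png

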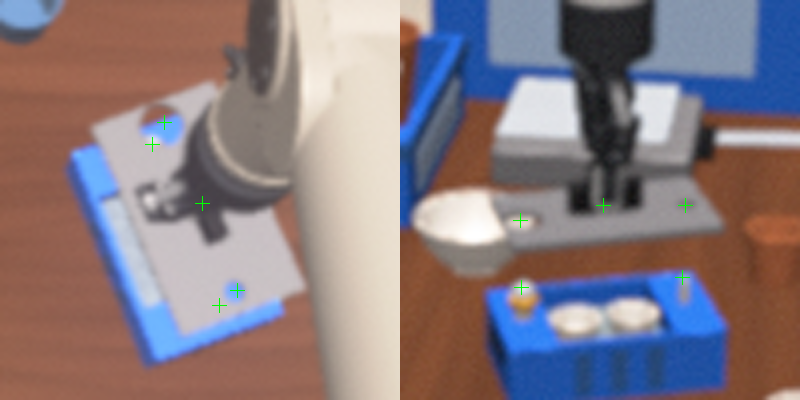

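The cover is held as expected: holes at top crop (162,123) and (235,290), within 1 px of the predicted markers. The stud and pin match the markers in the side view. I'll go down to just above the stud and compare there.

Call:
move_arm:
  targets:
    - {"x":0,"y":-0.001,"z":-0.015,"ax":0,"ay":0,"az":0,"grip":1}
    - {"x":0,"y":-0.002,"z":-0.03,"ax":0,"ay":0,"az":0,"grip":1}
    - {"x":0,"y":-0.002,"z":-0.042,"ax":0,"ay":0,"az":0,"grip":1}
    - {"x":0,"y":-0.002,"z":-0.046,"ax":0,"ay":0,"az":0,"grip":1}
    - {"x":0,"y":-0.002,"z":-0.046,"ax":0,"ay":0,"az":0,"grip":1}
    - {"x":0,"y":-0.002,"z":-0.046,"ax":0,"ay":0,"az":0,"grip":1}

```text
t: 6.25
eef_pos: [0.565, -0.1483, 0.1059]
tool_rot: [155.8, 89.9, -3.6]
force: [-0.1, -0.6, -1.8]
opening: 0.0123
```

```bash
python3 - <<'E'
from st import *
st=show(); p=st["eef_pos"]
crops(p,"hov4",w=36,h=40,k=6) 
a=cv2.imread("pics/hov4.png")[:, :]; cv2.imwrite("pics/hov4.png",cv2.resize(a,(800,int(a.shape[0]*800/a.shape[1]))))
E
```

```text
6.25 [ 0.565  -0.1483  0.1059] yaw -69.36 tilt [ 0.001 -0.   ] F [-0.11 -0.55 -1.76] open 0.0123 q [ 33.  30. -29.  90.  16.  63. -69.]
top crop origin (298, 147)
side crop origin (221, 104)
```

View pics/hov4.png

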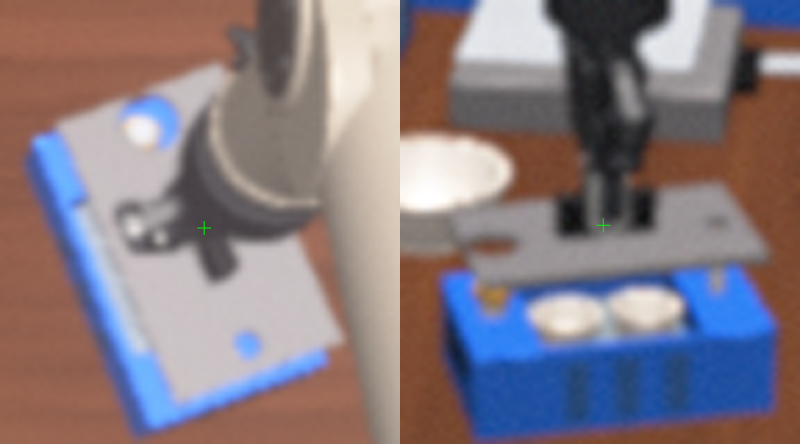

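Hover view: the stud shows in the big hole at lower left, (143,131) against the hole centre (149,122). The pin isn't visible in the small hole at (247,345). I'll check the yaw numerically.

```bash
python3 - <<'E'
from fit import *
t=bot.get_image("top"); f0=cv2.imread("pics/top0.png")
def blob(img,roi,test):
    x0,y0,x1,y1=roi; c=cv2.resize(img[y0:y1,x0:x1],None,fx=8,fy=8,interpolation=cv2.INTER_CUBIC); h=cv2.cvtColor(c,cv2.COLOR_BGR2HSV)
    m=test(h).astype(np.uint8); k,l,s,ce=cv2.connectedComponentsWithStats(m)
    i=1+np.argmax(s[1:,4]); return (ce[i]+.5)/8-.5+[x0,y0], s[i,4]/64
nb=lambda h:h[...,1]<130
stud,a=blob(f0,(316,163,331,178),nb); pin,b=blob(f0,(334,205,346,217),nb); print("stud,pin px",stud,a,pin,b)
S1=at_z(t,[stud],.073)[0]; P1=at_z(t,[pin],.068)[0]; d=S1-P1; print(S1,P1,"centre",(S1+P1)/2,"len",np.hypot(*d[:2]),"yaw",np.degrees(np.arctan2(d[1],d[0])))
px=lambda u:(np.array(u)+.5)/4-.5+[170,145]
C=at_z(t,px([(537,108),(662,67),(746,268),(612,321)]),.055)[:,:2]; print("corners",C.round(4).tolist(),"centre",C.mean(0)); 
for i,j in((3,0),(2,1)): e=C[j]-C[i]; print(np.hypot(*e),np.degrees(np.arctan2(e[1],e[0])))
for i,j in((1,0),(2,3)): e=C[j]-C[i]; print(np.hypot(*e),np.degrees(np.arctan2(e[1],e[0]))-90)
p=bot.get_state()["eef_pos"]; q=lambda u:(np.array(u)+.5)/5.556-.5+[298,147]
H=at_z(t,q([(149,122),(247,345)]),p[2]-.0122+.003); d=H[0]-H[1]; print("holes",H,"ctr",H.mean(0),np.hypot(*d[:2]),np.degrees(np.arctan2(d[1],d[0])),p)
# case fit with old frame, rim-only
t0=dict(t); t0["frame"]=f0
m=mask(t0,(100,120,60),(125,255,255),(298,155,362,230)); print(fit([(t0,m)],box(.18,.11,0,.055),(.564,-.146,20)))
E
```

```text
stud,pin px [321.92901505 168.41353219] 111.640625 [339.01673601 210.60665658] 20.65625
[ 0.63488346 -0.11879668  0.073     ] [ 0.49943608 -0.1675944   0.068     ] centre [ 0.56715977 -0.14319554  0.0705    ] len 0.1439694755585663 yaw 19.81260456741502
corners [[0.6294, -0.0631], [0.6635, -0.1663], [0.4978, -0.225], [0.4567, -0.1165]] centre [ 0.56184102 -0.14272996]
0.1807829919519792 17.199885285866113
0.17581829335847285 19.50467230374214
0.10872798242874945 18.259896643167963
0.11599857457274246 20.718102676540724
holes [[ 0.62774801 -0.12224138  0.09695521]
 [ 0.50071909 -0.17078454  0.09695521]] ctr [ 0.56423355 -0.14651296  0.09695521] 0.1359881788913823 20.913985710673135 [ 0.56512816 -0.14859672  0.10615521]
(array([ 564.29, -145.64,   21.25]), np.float64(0.077))
```

The case yaw looks nearer 19° than 20.9°. I'll correct the yaw and offset, then check the holes closely.

Call:
move_arm:
  targets:
    - {"x":-0.001,"y":0.003,"z":0,"ax":0,"ay":0,"az":-0.03,"grip":1}
    - {"x":-0.001,"y":0.003,"z":-0.005,"ax":0,"ay":0,"az":-0.03,"grip":1}
    - {"x":-0.001,"y":0.003,"z":-0.006,"ax":0,"ay":0,"az":-0.03,"grip":1}
    - {"x":-0.001,"y":0.003,"z":-0.006,"ax":0,"ay":0,"az":-0.03,"grip":1}

```text
t: 6.8
eef_pos: [0.5632, -0.1458, 0.0989]
tool_rot: [-17.6, 90.0, -178.7]
force: [-0.1, -0.8, -1.6]
opening: 0.0126
```

```bash
python3 - <<'E'
from st import *
st=show(); p=st["eef_pos"]
t=bot.get_image("top"); f0=cv2.imread("pics/top0.png"); s=bot.get_image("side")["frame"]
Z=lambda f,x,y,w,h:cv2.resize(f[y:y+h,x:x+w],(400,300),interpolation=cv2.INTER_CUBIC)
a=np.vstack([np.hstack([Z(t["frame"],308,155,32,24),Z(t["frame"],326,196,32,24)]),np.hstack([Z(s,228,138,40,30),Z(s,264,134,40,30)])])
cv2.imwrite("pics/z5.png",a)
E
```

```text
6.8 [ 0.5632 -0.1458  0.0989] yaw -71.09 tilt [-0.001 -0.   ] F [-0.11 -0.79 -1.61] open 0.0126 q [ 33.  30. -29.  91.  16.  62. -71.]
```

View pics/z5.png

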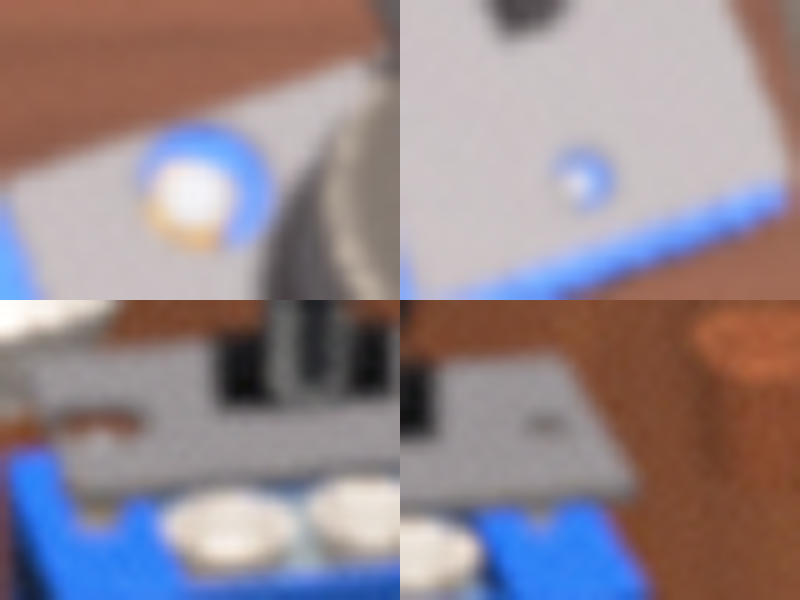

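The stud and pin both show inside their holes. Stud at (192,190) against hole centre (204,188); pin at (577,182) against (585,180). With parallax removed, the fix left is about +1.5 mm in x and +1° of yaw. I'll correct that and descend gently.

Call:
move_arm:
  targets:
    - {"x":0.0015,"y":0.0005,"z":0,"ax":0,"ay":0,"az":0.018,"grip":1}
    - {"x":0.0015,"y":0.0005,"z":0,"ax":0,"ay":0,"az":0.018,"grip":1}
    - {"x":0.0015,"y":0.0005,"z":-0.004,"ax":0,"ay":0,"az":0.018,"grip":1}
    - {"x":0.0015,"y":0.0005,"z":-0.008,"ax":0,"ay":0,"az":0.018,"grip":1}
    - {"x":0.0015,"y":0.0005,"z":-0.011,"ax":0,"ay":0,"az":0.018,"grip":1}
    - {"x":0.0015,"y":0.0005,"z":-0.013,"ax":0,"ay":0,"az":0.018,"grip":1}

```text
t: 7.5
eef_pos: [0.5646, -0.1451, 0.0857]
tool_rot: [-30.6, 89.9, 169.4]
force: [-1.1, 0.2, -1.2]
opening: 0.0129
```

Call:
move_arm:
  targets:
    - {"x":0,"y":0,"z":-0.003,"ax":0,"ay":0,"az":0,"grip":1}
    - {"x":0,"y":0,"z":-0.006,"ax":0,"ay":0,"az":0,"grip":1}
    - {"x":0,"y":0,"z":-0.008,"ax":0,"ay":0,"az":0,"grip":1}
    - {"x":0,"y":0,"z":-0.008,"ax":0,"ay":0,"az":0,"grip":1}

```text
t: 7.9
eef_pos: [0.5646, -0.1451, 0.0779]
tool_rot: [-29.0, 90.0, 170.9]
force: [0.2, -0.2, -1.4]
opening: 0.0127
```

```bash
python3 -c "
from st import *
s=show();print(s['wrist_torque'])"
```

```text
7.9 [ 0.5646 -0.1451  0.0779] yaw -70.07 tilt [-0.001  0.   ] F [ 0.21 -0.17 -1.42] open 0.0127 q [ 33.  32. -28.  92.  17.  60. -71.]
[ 0.03356311 -0.00359434  0.06591302]
```

No contact force, and the cover is past the stud tip and pin tip. I'll seat it.

Call:
move_arm:
  targets:
    - {"x":0,"y":0,"z":-0.003,"ax":0,"ay":0,"az":0,"grip":1}
    - {"x":0,"y":0,"z":-0.006,"ax":0,"ay":0,"az":0,"grip":1}
    - {"x":0,"y":0,"z":-0.009,"ax":0,"ay":0,"az":0,"grip":1}
    - {"x":0,"y":0,"z":-0.011,"ax":0,"ay":0,"az":0,"grip":1}
    - {"x":0,"y":0,"z":-0.012,"ax":0,"ay":0,"az":0,"grip":1}
    - {"x":0,"y":0,"z":-0.012,"ax":0,"ay":0,"az":0,"grip":1}

```text
t: 8.5
eef_pos: [0.5648, -0.1451, 0.0674]
tool_rot: [29.6, 90.0, -130.4]
force: [-3.1, -1.4, 5.2]
opening: 0.0122
```

Contact came at z 0.0674, against an expected seated height of 0.067. Releasing and lifting.

Call:
move_arm:
  targets:
    - {"x":0,"y":0,"z":0,"ax":0,"ay":0,"az":0,"grip":0.3}
    - {"x":0,"y":0,"z":0,"ax":0,"ay":0,"az":0,"grip":-0.3}
    - {"x":0,"y":0,"z":0,"ax":0,"ay":0,"az":0,"grip":-0.3}
    - {"x":0,"y":0,"z":0.02,"ax":0,"ay":0,"az":0,"grip":-0.3}
    - {"x":0,"y":0,"z":0.06,"ax":0,"ay":0,"az":0,"grip":-0.3}
    - {"x":0,"y":0,"z":0.1,"ax":0,"ay":0,"az":0,"grip":-0.3}
    - {"x":-0.02,"y":0.045,"z":0.1,"ax":0,"ay":0,"az":0,"grip":-0.3}
    - {"x":-0.035,"y":0.09,"z":0.1,"ax":0,"ay":0,"az":0,"grip":-0.3}

```text
t: 9.3
eef_pos: [0.5309, -0.0556, 0.1679]
tool_rot: [153.6, 89.8, -6.8]
force: [-0.3, 1.2, -1.7]
opening: 0.0556
```

```bash
python3 - <<'E'
from fit import *
from st import show
show()
t=bot.get_image("top"); s=bot.get_image("side")
f0=cv2.imread("pics/top0.png"); t0=dict(t); t0["frame"]=f0; s0=dict(s); s0["frame"]=cv2.imread("pics/side0.png")
h=cv2.cvtColor(f0,cv2.COLOR_BGR2HSV); print(h[234,183:192].tolist())
cap=[cyl(.038,0,.03),cyl(.024,.03,.056)]
O=((3,150,120),(30,255,255))
for im,roi,nm in((t0,(177,225,197,244),"t"),(s0,(276,238,300,272),"s"),(t,(177,225,197,244),"t1")):
    hh=cv2.cvtColor(cv2.resize(im["frame"],None,fx=4,fy=4,interpolation=cv2.INTER_CUBIC),cv2.COLOR_BGR2HSV)
    m=((hh[...,1]>(150 if nm=="t1" or nm=="t" else 190))&(hh[...,2]>(190 if nm!="s" else 150))&(hh[...,0]<28)).astype(np.uint8)*255
    r=np.zeros_like(m);x0,y0,x1,y1=[4*v for v in roi]; r[y0:y1,x0:x1]=m[y0:y1,x0:x1]
    x,y,w,hgt=cv2.boundingRect(r); print(nm,x/4,y/4,w/4,hgt/4,(r>0).sum()/16)
    print(fit([(im,r)],cap,(.435,.305,0),0,False))
px=(np.array([67,357])+.5)/4-.5+[170,145]; print(px,at_z(t,[px],.035))
E
```

```text
9.3 [ 0.5309 -0.0556  0.1679] yaw -70.34 tilt [ 0.004 -0.   ] F [-0.27  1.2  -1.67] open 0.0556 q [ 29.  21. -32.  94.  12.  68. -77.]
[[24, 127, 255], [24, 128, 255], [24, 128, 255], [23, 131, 255], [22, 140, 255], [15, 163, 251], [12, 172, 227], [16, 157, 251], [20, 145, 255]]
t 180.5 227.75 13.0 13.75 68.3125
(array([434.48, 316.83]), np.float64(1.284))
s 280.25 238.0 16.25 29.75 367.8125
(array([433.24, 307.07]), np.float64(0.202))
t1 180.5 227.75 13.0 13.75 71.0
(array([434.48, 316.83]), np.float64(1.206))
[186.375 233.875] [[0.43269782 0.3135832  0.035     ]]
```

```bash
python3 - <<'E'
from fit import *
t=bot.get_image("top")
cap=[cyl(.038,0,.03),cyl(.024,.03,.056)]
for s in(100,115,130):
    m=mask(t,(6,s,170),(30,255,255),(177,224,198,245)); print((m>0).sum()/16,[v/4 for v in cv2.boundingRect(m)],fit([(t,m)],cap,(.433,.312,0),0,False))
# all three caps for neighbours
for c in((67,357),(64,266),(159,357)): print(at_z(t,[(np.array(c)+.5)/4-.5+[170,145]],.03).round(4))
# cover now
G=((0,0,70),(180,70,255)); m=mask(t,*G,(300,155,365,232)); print((m>0).sum()/16,fit([(t,m)],box(.17,.1,0,.006),(.5637,-.143,20),.055))
E
```

```text
159.1875 [180.0, 227.25, 13.75, 14.5] (array([434.21, 317.17]), np.float64(0.141))
159.1875 [180.0, 227.25, 13.75, 14.5] (array([434.21, 317.17]), np.float64(0.141))
159.1875 [180.0, 227.25, 13.75, 14.5] (array([434.21, 317.17]), np.float64(0.141))
[[0.4332 0.3146 0.03  ]]
[[0.5066 0.3194 0.03  ]]
[[0.4331 0.2408 0.03  ]]
4169.0625 (array([ 533.46, -139.31,   20.36]), np.float64(0.589))
```

Call:
move_arm:
  targets:
    - {"x":-0.012,"y":0.047,"z":0,"ax":0,"ay":0,"az":0,"grip":-0.3}
    - {"x":-0.024,"y":0.094,"z":0,"ax":0,"ay":0,"az":0,"grip":-0.3}
    - {"x":-0.036,"y":0.141,"z":0,"ax":0,"ay":0,"az":0,"grip":-0.3}
    - {"x":-0.048,"y":0.188,"z":0,"ax":0,"ay":0,"az":0,"grip":-0.3}
    - {"x":-0.06,"y":0.235,"z":0,"ax":0,"ay":0,"az":0,"grip":-0.3}
    - {"x":-0.072,"y":0.28,"z":0,"ax":0,"ay":0,"az":0,"grip":-0.3}
    - {"x":-0.085,"y":0.325,"z":0,"ax":0,"ay":0,"az":0,"grip":-0.3}
    - {"x":-0.0975,"y":0.369,"z":0,"ax":0,"ay":0,"az":0,"grip":-0.3}

```text
t: 10.25
eef_pos: [0.4331, 0.3147, 0.1661]
tool_rot: [132.6, 89.9, -27.6]
force: [0.3, 0.3, 1.5]
opening: 0.0553
```

Call:
move_arm:
  targets:
    - {"x":0,"y":0,"z":0,"ax":0,"ay":0,"az":0,"grip":-0.3}
    - {"x":0,"y":0,"z":-0.02,"ax":0,"ay":0,"az":0,"grip":-0.3}
    - {"x":0,"y":0,"z":-0.06,"ax":0,"ay":0,"az":0,"grip":-0.3}
    - {"x":0,"y":0,"z":-0.08,"ax":0,"ay":0,"az":0,"grip":-0.3}
    - {"x":0,"y":0,"z":-0.08,"ax":0,"ay":0,"az":0,"grip":-0.3}
    - {"x":0,"y":0,"z":-0.08,"ax":0,"ay":0,"az":0,"grip":-0.3}

```text
t: 10.85
eef_pos: [0.4334, 0.3133, 0.0864]
tool_rot: [81.7, 90.0, -78.4]
force: [0.0, -0.4, 0.2]
opening: 0.0558
```

```bash
python3 - <<'E'
from st import *
st=show(); p=st["eef_pos"]
s=bot.get_image("side"); t=bot.get_image("top")
u=(proj(s,[.4335,.3135,.056])[0]).astype(int)
Z=lambda f,x,y,w,h:cv2.resize(f[y:y+h,x:x+w],(400,400),interpolation=cv2.INTER_CUBIC)
print((u[0]-25,u[1]-30)); cv2.imwrite("pics/z6.png",np.hstack([Z(s["frame"],u[0]-25,u[1]-30,50,50),Z(t["frame"],300,150,70,90)]))
E
```

```text
10.85 [0.4334 0.3133 0.0864] yaw -70.16 tilt [ 0. -0.] F [ 0.01 -0.36  0.17] open 0.0558 q [  -9.   28.  -38.   99.   20.   59. -125.]
(np.int64(263), np.int64(215))
```

View pics/z6.png

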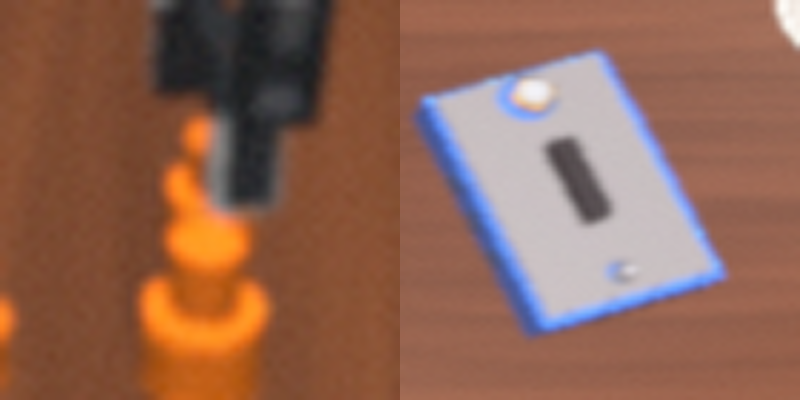

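The cover sits flat on the case with the stud and pin through their holes (right half of the picture). The gripper lines up with the largest cap's knob: finger at x 245, minus the 34 px jaw offset, against the knob at 207. Descend and grip.

Call:
move_arm:
  targets:
    - {"x":0,"y":0,"z":-0.02,"ax":0,"ay":0,"az":0,"grip":-0.3}
    - {"x":0,"y":0,"z":-0.04,"ax":0,"ay":0,"az":0,"grip":-0.3}
    - {"x":0,"y":0,"z":-0.05,"ax":0,"ay":0,"az":0,"grip":-0.3}
    - {"x":0,"y":0,"z":-0.054,"ax":0,"ay":0,"az":0,"grip":-0.3}
    - {"x":0,"y":0,"z":-0.054,"ax":0,"ay":0,"az":0,"grip":-0.1}
    - {"x":0,"y":0,"z":-0.054,"ax":0,"ay":0,"az":0,"grip":0.2}
    - {"x":0,"y":0,"z":-0.054,"ax":0,"ay":0,"az":0,"grip":0.4}
    - {"x":0,"y":0,"z":-0.054,"ax":0,"ay":0,"az":0,"grip":1}
  grip_force: 80

```text
t: 11.75
eef_pos: [0.4332, 0.3144, 0.0334]
tool_rot: [-175.4, 89.9, 24.6]
force: [0.1, -0.6, 3.6]
opening: 0.0218
```

Call:
move_arm:
  targets:
    - {"x":0,"y":0,"z":0,"ax":0,"ay":0,"az":0,"grip":1}
    - {"x":0,"y":0,"z":0,"ax":0,"ay":0,"az":0,"grip":1}
    - {"x":0,"y":0,"z":0,"ax":0,"ay":0,"az":0,"grip":1}

```text
t: 12.05
eef_pos: [0.4333, 0.3144, 0.0334]
tool_rot: [-177.1, 89.9, 22.8]
force: [-0.2, -0.9, 5.5]
opening: 0.0215
```

```bash
python3 -c "
from st import *
show()"
```

```text
12.05 [0.4333 0.3144 0.0334] yaw -70.08 tilt [0.002 0.001] F [-0.23 -0.92  5.53] open 0.0215 q [ -11.   32.  -36.  102.   23.   53. -127.]
```

Call:
move_arm:
  targets:
    - {"x":0,"y":0,"z":0.03,"ax":0,"ay":0,"az":0,"grip":1}
    - {"x":0,"y":0,"z":0.07,"ax":0,"ay":0,"az":0,"grip":1}
    - {"x":0,"y":0,"z":0.11,"ax":0,"ay":0,"az":0,"grip":1}
    - {"x":0.01,"y":-0.03,"z":0.13,"ax":0,"ay":0,"az":0,"grip":1}
    - {"x":0.028,"y":-0.07,"z":0.13,"ax":0,"ay":0,"az":0,"grip":1}
    - {"x":0.046,"y":-0.11,"z":0.13,"ax":0,"ay":0,"az":0,"grip":1}
    - {"x":0.064,"y":-0.15,"z":0.13,"ax":0,"ay":0,"az":0,"grip":1}
    - {"x":0.082,"y":-0.19,"z":0.13,"ax":0,"ay":0,"az":0,"grip":1}

```text
t: 12.85
eef_pos: [0.5147, 0.1223, 0.1622]
tool_rot: [84.4, 90.0, -75.7]
force: [-0.2, 0.4, -0.3]
opening: 0.0216
```

Call:
move_arm:
  targets:
    - {"x":0.018,"y":-0.04,"z":0,"ax":0,"ay":0,"az":0,"grip":1}
    - {"x":0.036,"y":-0.08,"z":0,"ax":0,"ay":0,"az":0,"grip":1}
    - {"x":0.054,"y":-0.12,"z":0,"ax":0,"ay":0,"az":0,"grip":1}
    - {"x":0.072,"y":-0.16,"z":0,"ax":0,"ay":0,"az":0,"grip":1}
    - {"x":0.09,"y":-0.2,"z":0,"ax":0,"ay":0,"az":0,"grip":1}
    - {"x":0.105,"y":-0.235,"z":0,"ax":0,"ay":0,"az":0,"grip":1}
    - {"x":0.112,"y":-0.246,"z":0,"ax":0,"ay":0,"az":0,"grip":1}
    - {"x":0.112,"y":-0.246,"z":0,"ax":0,"ay":0,"az":0,"grip":1}

```text
t: 13.65
eef_pos: [0.6265, -0.125, 0.1612]
tool_rot: [1.6, 89.9, -158.8]
force: [0.3, -0.4, -0.8]
opening: 0.0213
```

Call:
move_arm:
  targets:
    - {"x":0,"y":0,"z":-0.01,"ax":0,"ay":0,"az":0,"grip":1}
    - {"x":0,"y":0,"z":-0.025,"ax":0,"ay":0,"az":0,"grip":1}
    - {"x":0,"y":0,"z":-0.033,"ax":0,"ay":0,"az":0,"grip":1}
    - {"x":0,"y":0,"z":-0.035,"ax":0,"ay":0,"az":0,"grip":1}
    - {"x":0,"y":0,"z":-0.035,"ax":0,"ay":0,"az":0,"grip":1}

```text
t: 14.15
eef_pos: [0.6258, -0.1213, 0.1265]
tool_rot: [-29.7, 89.9, 170.3]
force: [0.1, -0.5, -0.2]
opening: 0.0212
```

```bash
python3 - <<'E'
from st import *
st=show(); p=st["eef_pos"]
s=bot.get_image("side"); t=bot.get_image("top")
Z=lambda f,x,y,w,h:cv2.resize(f[y:y+h,x:x+w],(400,400),interpolation=cv2.INTER_CUBIC)
u=proj(s,[.627,-.1215,.085])[0].astype(int); v=proj(t,p)[0].astype(int); print(u,v)
cv2.imwrite("pics/z7.png",np.hstack([Z(s["frame"],u[0]-25,u[1]-25,50,50),Z(t["frame"],v[0]-25,v[1]-25,50,50)]))
E
```

```text
14.15 [ 0.6258 -0.1213  0.1265] yaw -70.0 tilt [-0.002  0.   ] F [ 0.13 -0.45 -0.23] open 0.0212 q [ 29.  36. -31.  79.  18.  70. -74.]
[237 152] [325 166]
```

View pics/z7.png

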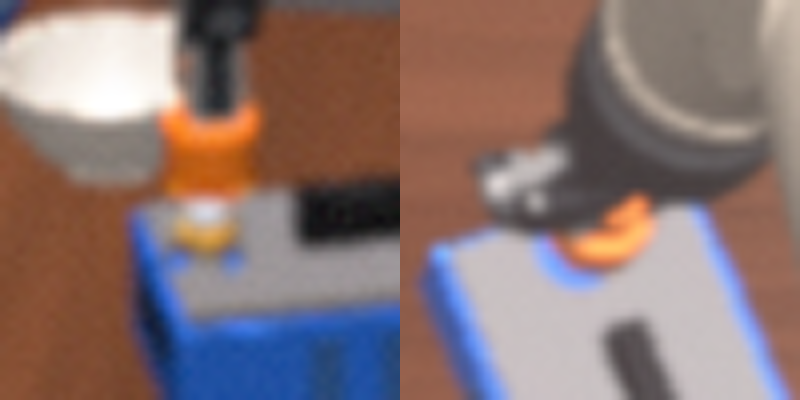

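Side view: cap centre at x 209, stud at 206. In the top view the cap is about 1 mm too far toward -y. I'll correct by +1 mm in x and y, then descend to the balls.

Call:
move_arm:
  targets:
    - {"x":0.001,"y":0.001,"z":0,"ax":0,"ay":0,"az":0,"grip":1}
    - {"x":0.001,"y":0.001,"z":-0.004,"ax":0,"ay":0,"az":0,"grip":1}
    - {"x":0.001,"y":0.001,"z":-0.008,"ax":0,"ay":0,"az":0,"grip":1}
    - {"x":0.001,"y":0.001,"z":-0.011,"ax":0,"ay":0,"az":0,"grip":1}
    - {"x":0.001,"y":0.001,"z":-0.014,"ax":0,"ay":0,"az":0,"grip":1}
    - {"x":0.001,"y":0.001,"z":-0.016,"ax":0,"ay":0,"az":0,"grip":1}
    - {"x":0.001,"y":0.001,"z":-0.016,"ax":0,"ay":0,"az":0,"grip":1}
  grip_force: 110

```text
t: 14.95
eef_pos: [0.6271, -0.1211, 0.1108]
tool_rot: [-26.2, 89.9, 173.7]
force: [0.0, 0.4, 0.0]
opening: 0.0208
```

```bash
python3 -c "
from st import *
s=show();print(s['wrist_torque'])"
```

```text
14.95 [ 0.6271 -0.1211  0.1108] yaw -70.07 tilt [-0.001  0.   ] F [0.03 0.38 0.04] open 0.0208 q [ 28.  36. -30.  80.  19.  68. -74.]
[-0.0089481   0.01000142  0.03311943]
```

The cap is over the stud with no side force. I'll press slowly.

Call:
move_arm:
  targets:
    - {"x":0,"y":0,"z":-0.001,"ax":0,"ay":0,"az":0,"grip":1}
    - {"x":0,"y":0,"z":-0.002,"ax":0,"ay":0,"az":0,"grip":1}
    - {"x":0,"y":0,"z":-0.003,"ax":0,"ay":0,"az":0,"grip":1}
    - {"x":0,"y":0,"z":-0.004,"ax":0,"ay":0,"az":0,"grip":1}
    - {"x":0,"y":0,"z":-0.005,"ax":0,"ay":0,"az":0,"grip":1}
    - {"x":0,"y":0,"z":-0.006,"ax":0,"ay":0,"az":0,"grip":1}

```text
t: 15.55
eef_pos: [0.6279, -0.1222, 0.1069]
tool_rot: [106.6, 89.9, -53.5]
force: [-2.6, -2.5, 9.3]
opening: 0.0203
```

Call:
move_arm:
  targets:
    - {"x":0,"y":0,"z":-0.001,"ax":0,"ay":0,"az":0,"grip":1}
    - {"x":0,"y":0,"z":-0.002,"ax":0,"ay":0,"az":0,"grip":1}
    - {"x":0,"y":0,"z":-0.003,"ax":0,"ay":0,"az":0,"grip":1}
    - {"x":0,"y":0,"z":-0.004,"ax":0,"ay":0,"az":0,"grip":1}

```text
t: 15.95
eef_pos: [0.6283, -0.1222, 0.1052]
tool_rot: [118.5, 89.8, -41.6]
force: [-4.7, -2.5, 15.5]
opening: 0.0207
```

Call:
move_arm:
  targets:
    - {"x":0,"y":0,"z":-0.001,"ax":0,"ay":0,"az":0,"grip":1}
    - {"x":0,"y":0,"z":-0.002,"ax":0,"ay":0,"az":0,"grip":1}
    - {"x":0,"y":0,"z":-0.003,"ax":0,"ay":0,"az":0,"grip":1}
    - {"x":0,"y":0,"z":-0.004,"ax":0,"ay":0,"az":0,"grip":1}

```text
t: 16.35
eef_pos: [0.6273, -0.1225, 0.0966]
tool_rot: [65.5, 89.9, -94.6]
force: [-0.2, -1.6, -1.5]
opening: 0.0205
```

Click: the force rose to 15.5 N, then dropped to about 0. Now press until it's home and firm.

Call:
move_arm:
  targets:
    - {"x":0,"y":0,"z":-0.001,"ax":0,"ay":0,"az":0,"grip":1}
    - {"x":0,"y":0,"z":-0.002,"ax":0,"ay":0,"az":0,"grip":1}
    - {"x":0,"y":0,"z":-0.003,"ax":0,"ay":0,"az":0,"grip":1}
    - {"x":0,"y":0,"z":-0.004,"ax":0,"ay":0,"az":0,"grip":1}
    - {"x":0,"y":0,"z":-0.005,"ax":0,"ay":0,"az":0,"grip":1}
    - {"x":0,"y":0,"z":-0.005,"ax":0,"ay":0,"az":0,"grip":1}

```text
t: 16.95
eef_pos: [0.6275, -0.1208, 0.0945]
tool_rot: [124.4, 90.0, -35.6]
force: [-3.1, -0.7, 9.6]
opening: 0.0206
```

Call:
move_arm:
  targets:
    - {"x":0,"y":0,"z":-0.001,"ax":0,"ay":0,"az":0,"grip":1}
    - {"x":0,"y":0,"z":-0.002,"ax":0,"ay":0,"az":0,"grip":1}
    - {"x":0,"y":0,"z":-0.003,"ax":0,"ay":0,"az":0,"grip":1}
    - {"x":0,"y":0,"z":-0.004,"ax":0,"ay":0,"az":0,"grip":1}
    - {"x":0,"y":0,"z":-0.005,"ax":0,"ay":0,"az":0,"grip":1}
    - {"x":0,"y":0,"z":-0.005,"ax":0,"ay":0,"az":0,"grip":1}
    - {"x":0,"y":0,"z":-0.005,"ax":0,"ay":0,"az":0,"grip":1}

```text
t: 17.65
eef_pos: [0.6279, -0.1208, 0.0943]
tool_rot: [124.5, 89.8, -35.6]
force: [-11.1, -1.7, 28.0]
opening: 0.0206
```

```bash
python3 - <<'E'
from st import *
show()
s=bot.get_image("side"); t=bot.get_image("top")
Z=lambda f,x,y,w,h:cv2.resize(f[y:y+h,x:x+w],(400,400),interpolation=cv2.INTER_CUBIC)
cv2.imwrite("pics/z8.png",np.hstack([Z(s["frame"],217,127,80,60),Z(t["frame"],300,141,70,90)])); show()
E
```

```text
17.65 [ 0.6279 -0.1208  0.0943] yaw -70.08 tilt [ 0.002 -0.002] F [-11.12  -1.74  28.05] open 0.0206 q [ 28.  37. -30.  81.  19.  66. -75.]
17.75 [ 0.6279 -0.1208  0.0943] yaw -70.08 tilt [ 0.002 -0.002] F [-10.06  -2.2   27.24] open 0.0204 q [ 28.  37. -30.  81.  19.  66. -75.]
```

View pics/z8.png

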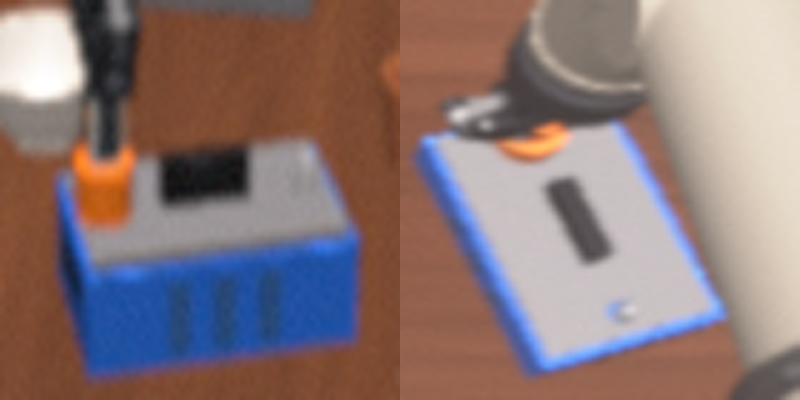

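The cap rests flat on the seated cover, at left-half (105,190), and is held at about 27 N. The pin is through its hole at right-half (622,310), and the cover is flat. Handing in.

```bash
python3 -c "
from workcell import bot
print(bot.hand_in())"
```

```text
the job is handed in; nothing more can be done
None
```

The cover is back on the case, seated flat over the stud and pin. The largest orange cap is pressed onto the stud and home on the cover. I handed the job in at about 17.8 s with the gripper still holding the cap and pressing down at about 27 N.

- **Cover:** it met the rim at TCP height 0.0674 m, against an expected 0.067 m. The pictures show it flat, with the stud and pin through their holes.
- **Cap:** the push rose to 15.5 N and then dropped to about zero (the click). It came to rest at TCP height 0.0943–0.0945 m, against 0.0944 m expected when fully home.
- **Other crockery:** no unexpected contact forces showed during the moves, but I did not measure the bystanders' positions again at the end.

**What failed or disagreed**
- My first move calls were refused for missing fields.
- The two cameras disagreed by about 6 mm in y. I relied on the top camera, checked against where the gripper closed on the bar.
- The first yaw estimate for the case was about 1° off. I corrected it before inserting the cover.
- The peak before the click, 15.5 N, was slightly above the stated 8–14 N.
- About 10 N of sideways force remained along with the final press.

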